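# Load two optic carriers on a sample rail and lock them with the eccentric clamp

### The job

Load the sample rail of the detector from its open end: slide the white-optic carrier in first, under the lips and home against the detector, then the blue-optic carrier in right behind it until it touches the white one, both with their discs facing along the rail. Then turn the red eccentric knob clockwise until its lobe bears firmly on the side of the blue carrier, and let go; leave the orange carrier, the beaker, the bottle and the jar where they stand.

Things in the scene. Friction and masses are not known exactly. Their poses are not given: they have to be found in the camera images.
- white_carrier: Optic carrier, 0.25 kg: grey base 70 (x) x 66 (y) x 14 mm, chamfered corners; on its middle an upright plate 44 (x) x 14 (y) mm up to 72 mm above the underside, with white disc, 32 mm across, facing along y, and white cap and stripes. Origin: centre of underside, z up; half turns alike. Best gripped across the 14 mm (along y), 54 to 60 mm up. Goes in first.
- blue_carrier: Optic carrier, 0.25 kg: grey base 70 (x) x 66 (y) x 14 mm, chamfered corners; on its middle an upright plate 44 (x) x 14 (y) mm up to 72 mm above the underside, with blue disc, 32 mm across, facing along y, and blue cap and stripes. Origin: centre of underside, z up; half turns alike. Best gripped across the 14 mm (along y), 54 to 60 mm up. Goes in second.
- orange_carrier: Optic carrier, 0.25 kg: grey base 70 (x) x 66 (y) x 14 mm, chamfered corners; on its middle an upright plate 44 (x) x 14 (y) mm up to 72 mm above the underside, with orange disc, 32 mm across, facing along y, and orange cap and stripes. Origin: centre of underside, z up; half turns alike. Best gripped across the 14 mm (along y), 54 to 60 mm up. Not wanted: stays.
- rail: Fixed aluminium rail. Origin: table height, on the centre line; y axis along the rail to the detector, x to the clamp side. In this frame: bed top z = 8 mm, bed y = -115 to 220 mm. White detector, 120 wide: low shelf (top z = 34 mm) from y = 120 mm, its front face is the stop; box (top z = 98 mm) from y = 160 mm. Straight guides from y = -22 to 120 mm, 74 mm apart (2 mm play each side); clamp-side guide cut away at y = -21 to 60 mm.
- entry (a point): Middle of the open entry apron, on the bed top (rail frame y = -69 mm; axes as the rail's): set a carrier down here, its y along the rail, then slide it along +y. No lips here; low guides (top 22 mm above the table) flare from about 75 mm apart at the lips to 91 mm at the open end.
- lips (a point): Start of the two lips, on the centre line at the height of their tops (30.5 mm). They run from here to the stop, underside 24.5 mm above the table, inner edges 58 mm apart, outer 102 mm, over the carriers' bases: carriers cannot be dropped in or lifted out there; uprights pass between. Upturned lip ends reach 12 mm out towards the entry.
- place1 (a point): Where the origin of the white carrier lies when home against the stop, on the bed top (rail frame y = 87 mm).
- place2 (a point): Where the origin of the blue carrier lies when home behind the white one, on the bed top (rail frame y = 21 mm).
- cam (a joint): Eccentric clamp angle (rad), grows clockwise from above, 0 to 2.0; starts 0 to 0.4, lobe swung away. Steel disc of radius 30 mm, centre 9 mm off the axis, 9.5 to 20.5 mm above the table. Pushes the blue carrier's base sideways to the far guide: touches at about 0.9 to 1.4, firm about 1.5 to 1.6. 0.1 N m friction, 0.3 to 0.8 N m when bearing; stays as left. Turned in early it blocks the rail.
- cam_grip (a point): Centre of the clamp's red grip bar, on its vertical axis (rail frame x = 70, y = 21 mm), 44 mm above the table. The bar is 64 long, 14 wide and spans 30 to 58 mm above the table. x axis of this point: along the bar towards the lobe (white dot at that end); turns with it.
- beaker: Glass beaker, 72 mm across, 90 mm tall, bystander at the robot's left. Origin: centre of the underside.
- bottle: White bottle with blue cap, 64 mm across, 170 mm tall, bystander at the far right. Origin: centre of the underside.
- jar: Amber jar with black lid, 56 mm across, 70 mm tall, bystander beyond the carriers. Origin: centre of the underside.
Things that resemble listed ones, but are neither listed nor needed, are in the scene too. Leave any brown or turquoise look-alike of the blue_carrier alone.

How it is judged:
By the outcome, as a careful person would: the job done as asked, in the order asked, and still so for the second after the job is handed in, with the robot touching nothing.
It also fails if it takes over 72 s, if anything falls off the work surface, if the arm or the gripper's body presses on something with over 40 N, if the wrist force passes 120 N, or if a joint passes its speed limit or range.

### The arm

A 6-joint arm with a two-finger parallel gripper is mounted at the origin on the work surface. World frame = base frame: x ahead of the robot, y to its left, z up, the work surface at z = 0. Lengths are in m, angles in rad, forces in N, time in s.
With the tool pointing down it reaches from about 0.3 to 0.875 m from the base axis. Payload 6.4 kg.
Tool frame: the origin (TCP) lies between the finger pads; the fingertips stand 11 mm ahead of it and the grasp point (between the pads) lies 8 mm behind it (ctrl.tcp_to_tips is the distance from the TCP to the fingertips, in m); x points along the fingers, z is the direction in which the jaws open and shut, and the axes are right-handed (so a half turn about x gives the same grasp; the last joint's range is limited). The gripper opens to 85 mm and grips with 20 to 120 N. Pads are 22 mm wide; open, the fingers measure 114 mm over their backs; the gripper's body (76 mm by 85 mm) begins 54 mm behind the grasp point. The pads swing forward as they close: fully open they stand 13 mm farther back than shut.
Start: joints at [1.119, 0.181, 1.607, -0, 1.354, -0.206], TCP at [0.14, 0.558, 0.242] pointing down, gripper open.
Joint ranges: [-2.99, 2.99], [-0.89, 2.07], [0.3, 2.58], [-1.14, 4.28], [0, 2.63], [-3.12, 3.12]. Speed limits (rad/s): [2.57, 2.57, 3.01, 3.14, 3.14, 3.14].

### API

Orientations are given as a unit quaternion [w, x, y, z].
In Python, from bench import ctrl, eyes, hand_in gives the robot as it stands. The module is installed in compiled form; this text tells all that it offers.
- The arm moves only by the tool step_arm, never from a script. Its arguments are lists of equal length, an entry for each row: "xyz": the shift along the world's x, y, z in mm, a list of three; "spin": the turn about the world's z in rad; "fingers": the opening in per cent of the stroke, from 0 (shut) to 100 (fully open). A call has 1 to 10 rows; each row is the pose to reach, as a shift and turn from the pose commanded when the call began; what a row does not reach only later rows make up. A row lasts 1/10 s, in which the tool goes at most 50 mm and 8.59 degrees, less where a joint would pass 70% of its speed; a pose out of reach is approached as far as the arm can. A call with a gripper value outside its range is refused whole. The fingers move at their own pace and stop on an object; the grip force is fixed at half the most. Time passes only in rows, so rows that repeat a pose let the fingers close. It gives the time, the measured TCP pose, the force and the opening at its end, in the units of the state.
- ctrl.get_obs(): the state, without advancing time (a new reading comes with each control period).
- eyes.camera(name): name is "scene" or "top"; returns the picture (420x560x3 uint8, red, green, blue); there is no depth.
- eyes.camera_model(name): a dict with "vertical_fov" (degrees; the focal length in pixels is half the picture's height over the tangent of half this angle, whatever the lens; pixels are square), "cx", "cy" (the principal point, pixels), "dist_coeffs" ([k1, k2, p1, p2, k3] as OpenCV has them; the pictures are not rectified), "pose" (4x4, takes a point from camera to world coordinates). Camera axes: x right, y up, looking along -z (the intrinsics and any distortion apply to the point x, -y, -z); pixel columns grow to the right and rows downward; lengths in m; the calibration is good to about 2 mm. A picture is of the moment at which its call begins. camera_model takes no time and is no camera call.
- hand_in(): hands the job in, once; it reports no verdict.
The state is a dict: "time_s": time; "q": joint angles; "dq": joint speeds; "joint_efforts": joint torques, N m; "eef_pos": TCP position; "eef_rot": TCP orientation; "wrist_force": force on the tool from outside, world axes, zero at the start; "torque": the same for the moment, N m; "opening": opening from 0.0 (shut) to 1.0 (fully open).
Only numpy, scipy, OpenCV 4.12 (cv2) and the standard library are available. Lean on these libraries where they do the work, as an engineer would, in place of code of your own. Each camera call takes 0.05 s, during which the arm holds its last target.

## Working session

There is one attempt and no reset: what is moved stays moved. The work goes in short steps, Python scripts to look and compute and a tool call to move; the robot and the scene stay as the last step left them, time stands still between calls to the robot, and variables do not carry over. Pictures are saved under pics/ and viewed, and the job is handed in when it is done.

Besides the shell and the picture viewer there is one more tool, called after "Call:" in YAML: its name, and indented under it one key for each argument. step_arm: Moves the arm, as the interface text tells. Its arguments: {"type":"object","properties":{"xyz":{"type":"array"},"spin":{"type":"array"},"fingers":{"type":"array"}},"required":["xyz","spin","fingers"]}

```bash
ls; mkdir -p pics
python3 - <<'E'
from bench import ctrl, eyes
import cv2, numpy as np
for n in("scene","top"):
    im=eyes.camera(n); cv2.imwrite(f"pics/{n}0.png",im[:,:,::-1])
    m=eyes.camera_model(n); print(n,m["vertical_fov"],m["cx"],m["cy"],m["dist_coeffs"]); print(np.round(m["pose"],4))
o=ctrl.get_obs(); print({k:np.round(v,3) for k,v in o.items()})
E
```

```text
pics
scene 42.38330076036894 284.9474914798936 203.48277309409815 [-0.195544  0.        0.        0.        0.      ]
[[ 0.2534 -0.7567  0.6026  1.498 ]
 [ 0.9673  0.2003 -0.1553 -0.2727]
 [-0.0031  0.6223  0.7828  1.2983]
 [ 0.      0.      0.      1.    ]]
top 54.53108706675947 277.7070731936123 211.26180852122457 [-0.00687903  0.          0.          0.          0.        ]
[[ 1.6400e-02  9.9750e-01 -6.8300e-02  4.4840e-01]
 [-9.9990e-01  1.6500e-02 -3.0000e-04 -2.5000e-02]
 [ 8.0000e-04  6.8300e-02  9.9770e-01  1.2903e+00]
 [ 0.0000e+00  0.0000e+00  0.0000e+00  1.0000e+00]]
{'time_s': np.float64(0.1), 'q': array([ 1.119,  0.181,  1.608, -0.   ,  1.354, -0.206]), 'dq': array([ 0.001, -0.002, -0.003,  0.001, -0.001, -0.001]), 'joint_efforts': array([ 1.0000e-03, -4.4588e+01, -3.5224e+01, -0.0000e+00,  4.0000e-03,
        0.0000e+00]), 'eef_pos': array([0.14 , 0.557, 0.242]), 'eef_rot': array([ 0.557, -0.435,  0.558,  0.435]), 'wrist_force': array([ 0.058, -1.068,  0.738]), 'torque': array([0.021, 0.027, 0.014]), 'opening': np.float64(1.001)}
```

View pics/scene0.png

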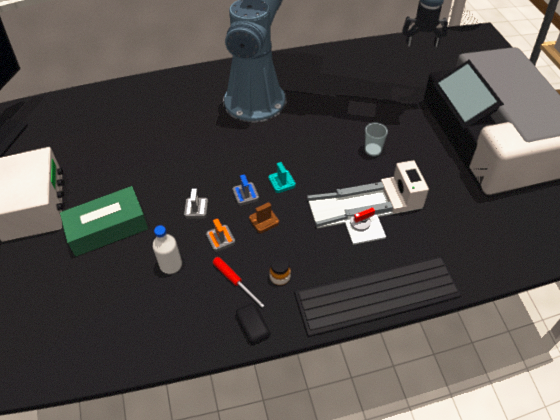

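View pics/top0.png

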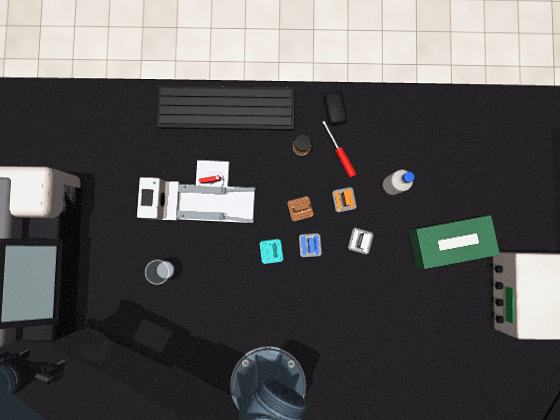

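Scene view: white carrier (196,205), blue (245,190), turquoise (282,178), brown (264,216), orange (220,235), rail (310–425,200), knob (364,214). Top view: white (361,241), blue (310,245), turquoise (271,251), brown (300,208), orange (344,199), knob (209,180). I'll enlarge crops of these next.

```bash
cat > h.py <<'E'
import numpy as np, cv2
from bench import ctrl, eyes
def K(m):
    f=210/np.tan(np.radians(m["vertical_fov"])/2)
    return np.array([[f,0,m["cx"]],[0,f,m["cy"]],[0,0,1.]])
def ray(name,uv):
    m=eyes.camera_model(name); P=np.array(m["pose"])
    n=cv2.undistortPoints(np.array(uv,float).reshape(-1,1,2),K(m),np.array(m["dist_coeffs"]))[:,0]
    d=np.c_[n[:,0],-n[:,1],-np.ones(len(n))]@P[:3,:3].T
    return P[:3,3],d
def onz(name,uv,z):
    c,d=ray(name,uv); return c+d*((z-c[2])/d[:,2])[:,None]
def tri(uv1,uv2):
    c1,d1=ray("scene",[uv1]); c2,d2=ray("top",[uv2]); d1=d1[0]/np.linalg.norm(d1);d2=d2[0]/np.linalg.norm(d2)
    A=np.c_[d1,-d2]; t=np.linalg.lstsq(A,c2-c1,rcond=None)[0]
    p=c1+t[0]*d1;q=c2+t[1]*d2; return (p+q)/2,np.linalg.norm(p-q)
def proj(name,X):
    m=eyes.camera_model(name); P=np.array(m["pose"])
    x=(np.atleast_2d(X)-P[:3,3])@P[:3,:3]; x=x*[1,-1,-1]
    return cv2.projectPoints(x,np.zeros(3),np.zeros(3),K(m),np.array(m["dist_coeffs"]))[0][:,0]
def crop(im,x0,y0,x1,y1,s,fn):
    c=cv2.resize(im[y0:y1,x0:x1],None,fx=s,fy=s,interpolation=cv2.INTER_CUBIC)
    cv2.imwrite(fn,c)
E
python3 - <<'E'
from h import *
t=cv2.imread("pics/top0.png"); s=cv2.imread("pics/scene0.png")
crop(t,250,180,390,270,5,"pics/t_car.png")
crop(t,125,150,265,235,5,"pics/t_rail.png")
crop(s,170,160,310,260,5,"pics/s_car.png")
E
```

```text
(no output)
```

View pics/t_car.png

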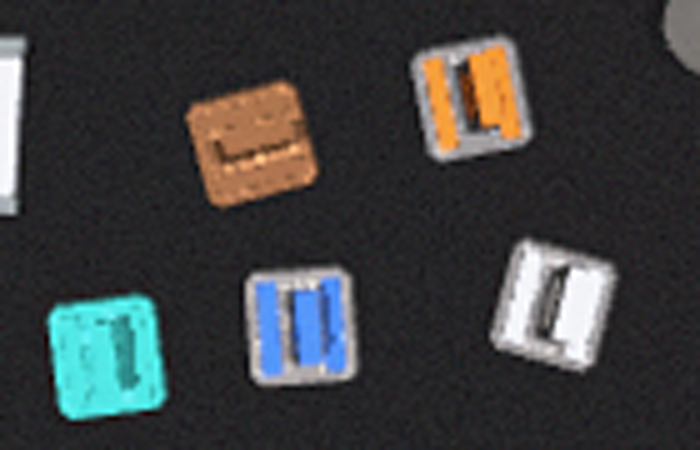

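View pics/t_rail.png

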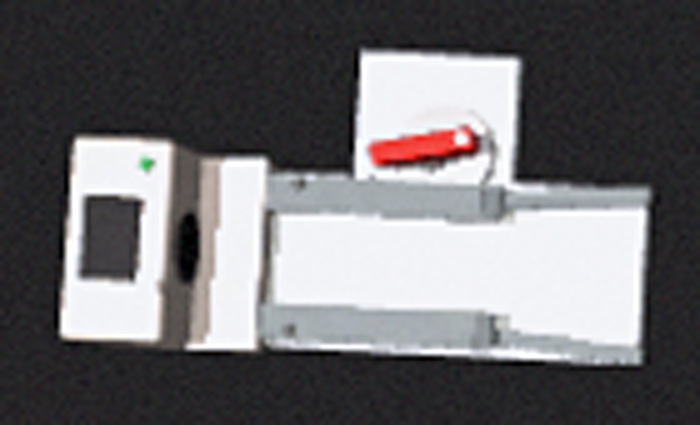

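View pics/s_car.png

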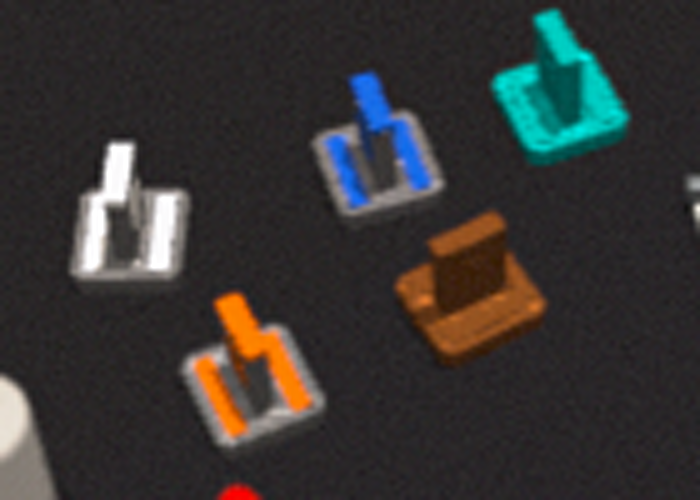

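Crops show: white carrier with white cap and stripes at top (361,241), blue with grey base at (310,245); turquoise and brown are all-one-colour look-alikes. The rail runs almost along world +y, clamp on the +x side, with its white-dot lobe end pointing away from the detector. Now the measurements.

Run:
```python
from h import *
t=cv2.imread("pics/top0.png"); s=cv2.imread("pics/scene0.png")
g=t.max(axis=2)
for n,(u,v) in dict(white=(361,241),blue=(310,245),orange=(344,199),brown=(300,208),turq=(271,251)).items():
    k=6; x0,y0=u-22,v-22
    sub=cv2.resize(g[y0:y0+45,x0:x0+45],None,fx=k,fy=k,interpolation=cv2.INTER_CUBIC)
    _,b=cv2.threshold(sub,85,255,0); cs,_=cv2.findContours(b,0,2)
    c=max(cs,key=lambda c:cv2.contourArea(c) if cv2.pointPolygonTest(c,(135,135),False)>=0 else 0)
    c=cv2.convexHull(c)[:,0].astype(float); c=(c+.5)/k-.5+[x0,y0]
    w=onz("top",c,0.010)[:,:2]; r=cv2.minAreaRect((w*1000).astype(np.float32)); print(n,np.round(r,1) if 0 else r)
# caps: saturation masks for blue in both views
def cap(im,mask,win):
    m=np.zeros_like(mask); x0,y0,x1,y1=win; m[y0:y1,x0:x1]=mask[y0:y1,x0:x1]; ys,xs=np.nonzero(m); return xs.mean(),ys.mean(),len(xs)
# rail edges z: list bright profile along columns
gg=cv2.cvtColor(t,cv2.COLOR_BGR2GRAY)
for col in (185,195,205,215,220,230,240,250): print(col,[int(x) for x in gg[178:228,col]])
for row in (195,200,205,210): print(row,[int(x) for x in gg[row,170:262]])
```

```text
white ((447.9600524902344, -285.1132507324219), (68.94923400878906, 73.06239318847656), 74.83565521240234)
blue ((432.5, -126.73292541503906), (72.82440948486328, 68.76704406738281), 4.99533224105835)
orange ((577.6112670898438, -232.72280883789062), (72.52642822265625, 68.55561065673828), 11.695134162902832)
brown ((546.53955078125, -94.36831665039062), (69.081787109375, 72.86795043945312), 15.97268009185791)
turq ((411.4458312988281, -5.362018585205078), (74.26859283447266, 70.20321655273438), 8.606218338012695)
185 [39, 38, 38, 32, 35, 29, 89, 153, 80, 111, 167, 173, 172, 164, 173, 249, 245, 243, 244, 243, 243, 243, 243, 245, 243, 243, 245, 244, 243, 243, 243, 246, 241, 168, 169, 174, 176, 176, 176, 178, 191, 192, 24, 34, 38, 31, 37, 38, 33, 34]
195 [19, 15, 37, 73, 74, 73, 78, 125, 168, 170, 168, 173, 170, 169, 194, 249, 244, 243, 243, 243, 244, 244, 243, 244, 243, 244, 244, 244, 244, 243, 245, 244, 240, 180, 168, 173, 175, 174, 175, 165, 180, 249, 72, 31, 36, 36, 30, 40, 41, 33]
205 [113, 118, 122, 118, 34, 137, 247, 244, 183, 172, 171, 170, 172, 168, 163, 173, 250, 245, 245, 24
[... 2488 characters left out ...]
, 243, 244, 244, 244, 243, 244, 243, 243, 242, 244, 242, 243, 244, 243, 244, 243, 243, 243, 243, 243, 244, 244, 243, 243, 244, 243, 244, 243, 243, 243, 242, 244, 244, 243, 244, 243, 244, 244, 243, 245, 253, 159, 46, 39, 36, 36, 31, 35, 39, 39]
210 [243, 243, 243, 243, 244, 251, 156, 107, 156, 181, 224, 227, 239, 240, 240, 241, 239, 242, 240, 240, 240, 240, 241, 240, 240, 240, 242, 243, 243, 245, 244, 244, 245, 245, 246, 245, 245, 244, 245, 246, 246, 246, 245, 245, 245, 244, 245, 246, 245, 244, 244, 245, 245, 244, 244, 243, 245, 242, 243, 243, 244, 244, 244, 243, 244, 244, 244, 243, 245, 242, 244, 243, 243, 245, 243, 244, 244, 243, 243, 243, 244, 245, 254, 134, 29, 38, 33, 37, 35, 38, 35, 38]
```

Run:
```python
from h import *
s=cv2.imread("pics/scene0.png")
crop(s,300,150,440,250,5,"pics/s_rail.png")
t=cv2.imread("pics/top0.png")
crop(t,165,165,261,230,8,"pics/t_rail2.png")
```

```text
(no output)
```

View pics/s_rail.png

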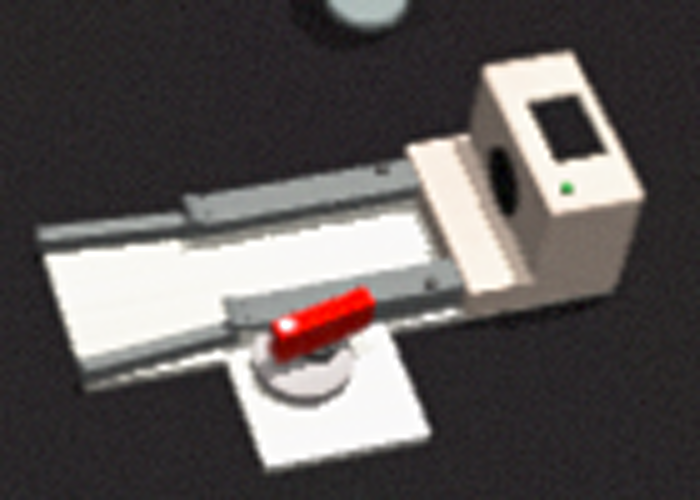

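View pics/t_rail2.png

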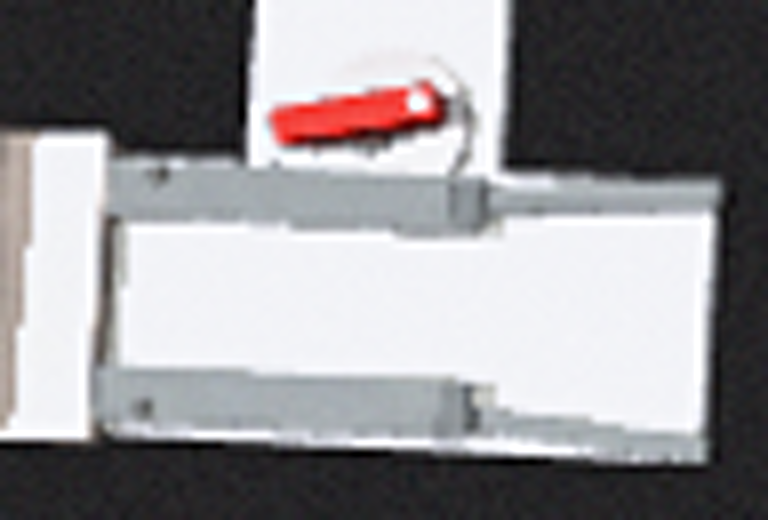

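Rail crops: in the top view the stop edge is near column 177, the apron end near column 253, the lips run over columns ~179–226, and the knob is at ~(209,180). Now sub-pixel edges.

Run:
```python
from h import *
t=cv2.imread("pics/top0.png"); g=cv2.cvtColor(t,cv2.COLOR_BGR2GRAY).astype(float); s=cv2.imread("pics/scene0.png")
def cross(p,th,lo,hi,up):
    for i in range(lo,hi):
        a,b=p[i],p[i+1]
        if up and a<th<=b or (not up and a>=th>b): return i+(th-a)/(b-a)
up=[];lo=[]
for c in range(184,222):
    a=cross(g[:,c],208,187,198,True); b=cross(g[:,c],210,203,216,False)
    if a: up.append((c,a))
    if b: lo.append((c,b))
def fit(pts): 
    for _ in range(3):
        v=cv2.fitLine(pts.astype(np.float32),cv2.DIST_HUBER,0,.01,.01).ravel()
    return v
U=onz("top",up,0.0245)[:,:2]*1000; L=onz("top",lo,0.0305)[:,:2]*1000
vu,vl=fit(U),fit(L)
for v in(vu,vl): print("ang of rail y from world y (deg, ccw+)",np.degrees(np.arctan2(-v[0]*np.sign(v[1]),abs(v[1]))),v)
A=[(cross(g[r],140,170,182,False),r) for r in range(195,210)]
B=[(cross(g[r],140,245,260,False),r) for r in range(193,216)]
A=onz("top",A,0.034)[:,:2]*1000; B=onz("top",B,0.008)[:,:2]*1000
print("stop",A.mean(0),fit(A)[:2],"apron",B.mean(0),fit(B)[:2])
d=(vu[:2]*np.sign(vu[1])+vl[:2]*np.sign(vl[1])); d/=np.linalg.norm(d); n=np.array([d[1],-d[0]]) # rail x
xu=(U@n).mean(); xl=(L@n).mean(); print("lip gap",xu-xl)
ya=(A@d).mean(); yb=(B@d).mean(); print("len",ya-yb)
xc=(xu+xl)/2; y0=((ya-120)+(yb+115))/2
o=n*xc+d*y0; th=np.arctan2(-d[0],d[1]); print("rail origin",o,"yaw",th,np.degrees(th))
for nm,p in dict(entry=(0,-69),lips=(0,-22),place1=(0,87),place2=(0,21),cam=(70,21)).items(): print(nm,o+n*p[0]+d*p[1])
# red grip
for nm,im,w in(("top",t,(185,165,230,195)),("scene",s,(345,200,385,230))):
    x0,y0_,x1,y1=w; hsv=cv2.cvtColor(im,cv2.COLOR_BGR2HSV)[y0_:y1,x0:x1]
    m=((hsv[...,1]>150)&((hsv[...,0]<8)|(hsv[...,0]>172))&(hsv[...,2]>90)).astype(np.uint8)
    ys,xs=np.nonzero(m); print(nm,len(xs),xs.mean()+x0,ys.mean()+y0_)
    if nm=="top":
        w=onz("top",np.c_[xs+x0,ys+y0_],0.058)[:,:2]*1000; print(cv2.minAreaRect(w.astype(np.float32)), w.mean(0), fit(w))
q=ctrl.get_obs()["eef_rot"]
from scipy.spatial.transform import Rotation as R
print(R.from_quat(q[[1,2,3,0]]).as_matrix().round(3))
```

```text
ang of rail y from world y (deg, ccw+) -2.8995354 [5.0584849e-02 9.9871975e-01 5.8775952e+02 2.0917503e+02]
ang of rail y from world y (deg, ccw+) -1.274941 [2.2250084e-02 9.9975246e-01 5.3127460e+02 2.0407741e+02]
stop [558.06633558 287.74253983] [ 0.9994862  -0.03205211] apron [557.98112231  52.82874542] [ 0.9992909  -0.03765295]
lip gap 56.3564928103724
len 234.76104223315772
rail origin [558.06089473 167.78263209] yaw -0.03642918 -2.0872383
entry [555.54783726  98.82840846]
lips [557.25963002 145.79722903]
place1 [561.22953248 254.72490809]
place2 [558.82573831 188.76869891]
cam [628.77929819 186.21922014]
top 81 208.33333333333334 179.02469135802468
((628.4688720703125, 186.21597290039062), (13.156630516052246, 61.56203079223633), 10.487470626831055) [627.81628571 188.39092341] [ 1.4709450e-01 -9.8912245e-01  6.2770282e+02  1.8876544e+02]
scene 155 364.28387096774196 214.39354838709679
[[-0.001 -0.97   0.243]
 [-0.001  0.243  0.97 ]
 [-1.     0.    -0.001]]
```

Measured (mm): white (448.0, −285.1), yaw −0.265; blue (432.5, −126.7), yaw +0.087; sizes ≈ 69×73 as expected. Rail origin (558.1, 167.8), yaw −0.036, with length 234.8 vs 235. The knob predicted from the rail, (628.8, 186.2), agrees with the red bar measured at (628.5, 186.2).

Could be taken for white or blue (top pixels): orange (344,199), brown (300,208), turquoise (271,251). I choose the white cap at (361,241) and blue at (310,245), both confirmed in the crop with grey bases.

Call:
step_arm:
  xyz:
    - [280,-400,-40]
    - [280,-400,-40]
    - [280,-400,-40]
    - [280,-400,-40]
    - [280,-400,-40]
    - [280,-400,-40]
    - [280,-400,-40]
    - [280,-400,-40]
    - [280,-400,-40]
    - [280,-400,-40]
  spin: [-0.02,-0.02,-0.02,-0.02,-0.02,-0.02,-0.02,-0.02,-0.02,-0.02]
  fingers: [60,60,60,60,60,60,60,60,60,60]

```text
time_s: 1.1
eef_pos: [0.4208, 0.1553, 0.202]
eef_rot: [0.562, -0.429, 0.562, 0.429]
wrist_force: [-0.1, 0.4, -0.7]
opening: 0.6
```

Call:
step_arm:
  xyz:
    - [28,-443,-52]
    - [28,-443,-52]
    - [28,-443,-52]
    - [28,-443,-52]
    - [28,-443,-52]
    - [28,-443,-52]
    - [28,-443,-52]
    - [28,-443,-52]
    - [28,-443,-52]
    - [28,-443,-52]
  spin: [0,0,0,0,0,0,0,0,0,0]
  fingers: [60,60,60,60,60,60,60,60,60,60]

```text
time_s: 2.1
eef_pos: [0.4474, -0.2905, 0.1495]
eef_rot: [0.563, -0.428, 0.563, 0.428]
wrist_force: [1.0, 0.5, 1.4]
opening: 0.603
```

Run:
```python
from h import *
o=ctrl.get_obs(); print(o["eef_pos"],o["q"])
s=eyes.camera("scene")[:,:,::-1]; crop(s,130,100,290,230,5,"pics/s1.png")
```

```text
[ 0.44735418 -0.29054266  0.14945091] [-7.97962211e-01  1.92902685e-01  1.79389770e+00 -1.31731365e-03
  1.15393728e+00 -2.09746389e+00]
```

View pics/s1.png

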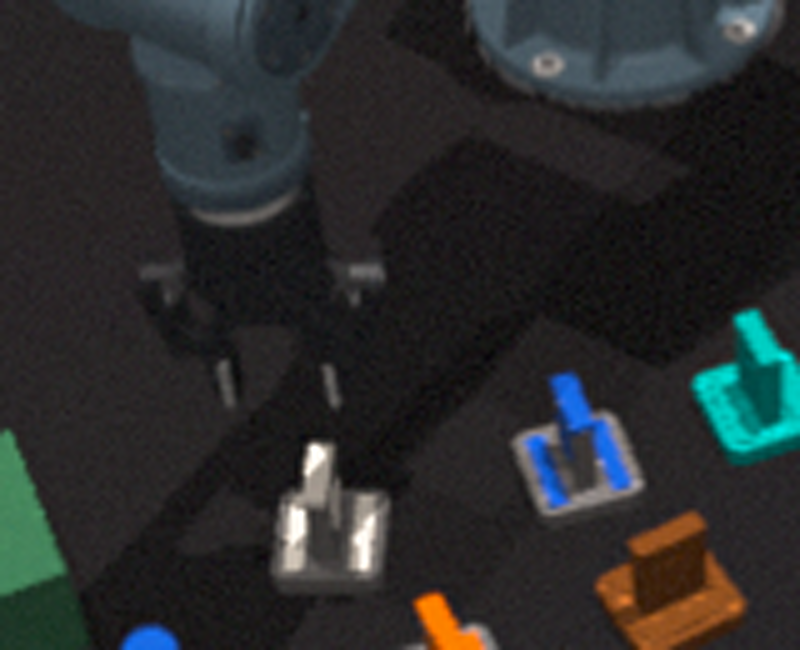

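The gripper hangs above and behind the white carrier's cap (crop 318,460), jaws across the plate, with nothing else between. I'll descend and grip.

Call:
step_arm:
  xyz:
    - [0,0,-20]
    - [0,0,-45]
    - [0,0,-70]
    - [0,0,-90]
    - [0,0,-101]
    - [0,0,-101]
    - [0,0,-101]
    - [0,0,-101]
    - [0,0,-101]
    - [0,0,-101]
  spin: [0,0,0,0,0,0,0,0,0,0]
  fingers: [60,60,60,60,60,60,0,0,0,0]

```text
time_s: 3.15
eef_pos: [0.4488, -0.2859, 0.0507]
eef_rot: [0.562, -0.43, 0.562, 0.428]
wrist_force: [-0.9, 1.6, 7.1]
opening: 0.156
```

Call:
step_arm:
  xyz:
    - [0,0,0]
    - [0,0,0]
    - [0,0,10]
    - [0,0,30]
    - [0,0,60]
    - [0,0,60]
  spin: [0,0,0,0,0,0]
  fingers: [0,0,0,0,0,0]

```text
time_s: 3.75
eef_pos: [0.4498, -0.2872, 0.1133]
eef_rot: [0.562, -0.432, 0.562, 0.427]
wrist_force: [1.4, -0.0, -2.0]
opening: 0.153
```

Run:
```python
from h import *
o=ctrl.get_obs(); print(o["eef_pos"],o["eef_rot"])
s=eyes.camera("scene")[:,:,::-1]; crop(s,130,100,290,230,5,"pics/s2.png")
```

```text
[ 0.44982956 -0.2872415   0.11330491] [ 0.56212261 -0.43186542  0.56154825  0.42681846]
```

View pics/s2.png

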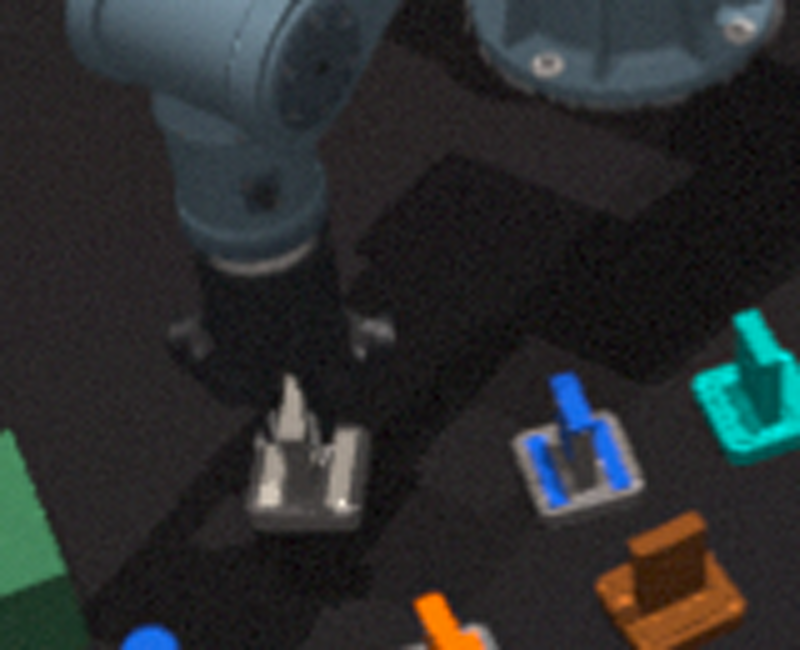

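White carrier is held (opening 0.156 ≈ 13–14 mm) and lifted; the others are untouched. Now I'll carry it over the entry.

Call:
step_arm:
  xyz:
    - [0,0,46]
    - [107,378,46]
    - [107,378,46]
    - [107,378,46]
    - [107,378,46]
    - [107,378,46]
    - [107,378,46]
    - [107,378,46]
    - [107,378,46]
    - [107,378,46]
  spin: [0,0.23,0.23,0.23,0.23,0.23,0.23,0.23,0.23,0.23]
  fingers: [0,0,0,0,0,0,0,0,0,0]

```text
time_s: 4.8
eef_pos: [0.5544, 0.0978, 0.1535]
eef_rot: [0.508, -0.491, 0.508, 0.493]
wrist_force: [0.1, -0.9, -3.9]
opening: 0.153
```

Call:
step_arm:
  xyz:
    - [0,0,0]
    - [0,0,-20]
    - [0,0,-40]
    - [0,0,-60]
    - [0,0,-70]
    - [0,0,-70]
  spin: [0,0,0,0,0,0]
  fingers: [0,0,0,0,0,0]

```text
time_s: 5.4
eef_pos: [0.553, 0.0917, 0.0831]
eef_rot: [0.508, -0.489, 0.51, 0.492]
wrist_force: [-1.2, 0.4, -3.1]
opening: 0.157
```

Run:
```python
from h import *
from scipy.spatial.transform import Rotation as R
o=ctrl.get_obs(); print(o["eef_pos"],R.from_quat(o["eef_rot"][[1,2,3,0]]).as_matrix().round(3),o["wrist_force"])
s=eyes.camera("scene")[:,:,::-1]; crop(s,290,100,450,230,5,"pics/s3.png")
s=eyes.camera("top")[:,:,::-1]; crop(s,165,150,290,235,6,"pics/t3.png")
```

```text
[0.55301918 0.09166006 0.08307671] [[-0.005 -0.999  0.037]
 [-0.     0.037  0.999]
 [-1.     0.005 -0.   ]] [-1.1648925   0.38025363 -3.07351273]
```

View pics/s3.png

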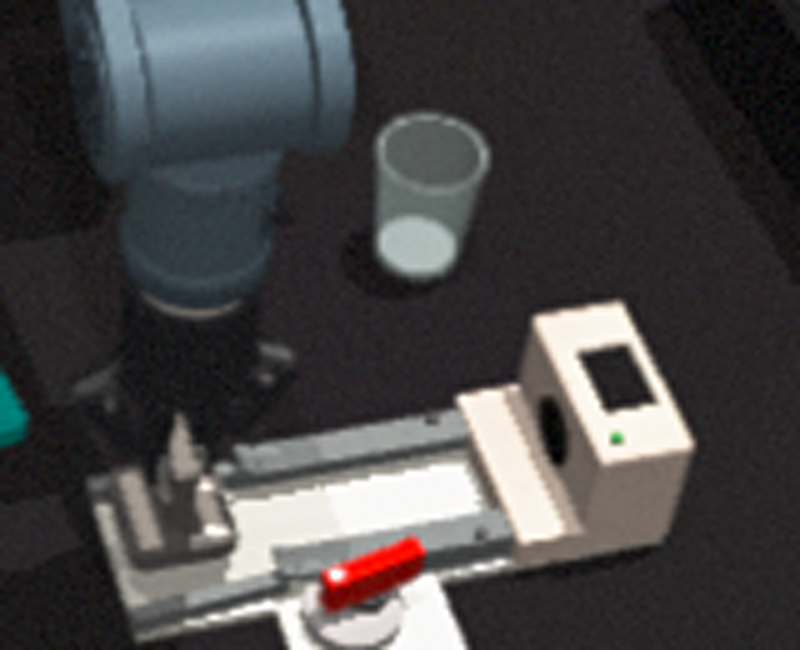

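View pics/t3.png

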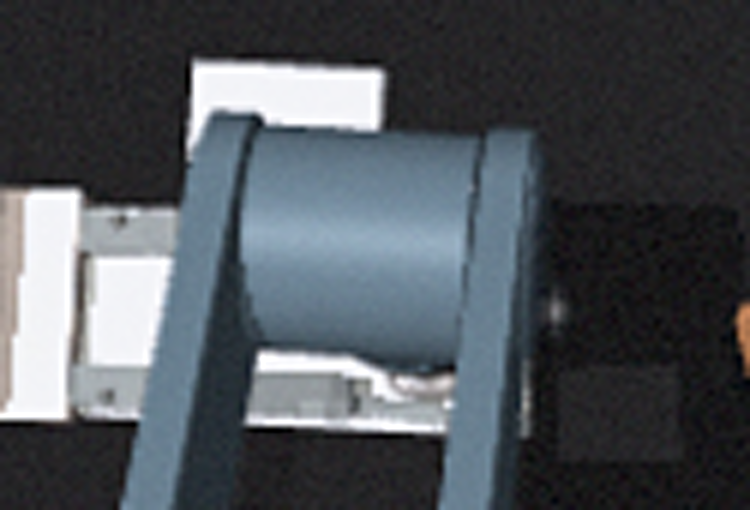

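White is held over the apron inside the flared guides (scene crop base ~ (175,525)), front edge short of the lip ends. I'll lower it until touch, correcting x by +2.

Call:
step_arm:
  xyz:
    - [2,1,-10]
    - [2,1,-18]
    - [2,1,-22]
    - [2,1,-24]
    - [2,1,-24]
  spin: [0,0,0,0,0]
  fingers: [0,0,0,0,0]

```text
time_s: 6.0
eef_pos: [0.5566, 0.0938, 0.0609]
eef_rot: [0.509, -0.491, 0.509, 0.491]
wrist_force: [-0.7, 0.1, -2.6]
opening: 0.155
```

Call:
step_arm:
  xyz:
    - [0,0,-2]
    - [0,0,-3]
  spin: [0,0]
  fingers: [0,0]

```text
time_s: 6.2
eef_pos: [0.5571, 0.0937, 0.0587]
eef_rot: [0.509, -0.491, 0.509, 0.491]
wrist_force: [-3.9, -0.4, 6.8]
opening: 0.155
```

Call:
step_arm:
  xyz:
    - [-1,5,0.5]
    - [-1,12,0.5]
    - [-0.5,20,0.5]
    - [-0.5,28,0.5]
    - [0,35,0.5]
    - [0,35,0.5]
  spin: [0,0,0,0,0,0]
  fingers: [0,0,0,0,0,0]

```text
time_s: 6.8
eef_pos: [0.5572, 0.1301, 0.0589]
eef_rot: [0.509, -0.491, 0.508, 0.491]
wrist_force: [1.5, 0.5, -2.8]
opening: 0.158
```

Run:
```python
from h import *
o=ctrl.get_obs(); print(o["eef_pos"],o["wrist_force"],o["torque"])
s=eyes.camera("scene")[:,:,::-1]; crop(s,300,150,420,230,6,"pics/s4.png")
```

```text
[0.55722027 0.13010519 0.05891859] [ 1.49411604  0.45229547 -2.79212572] [ 0.21288497 -0.2675814  -0.05097689]
```

View pics/s4.png

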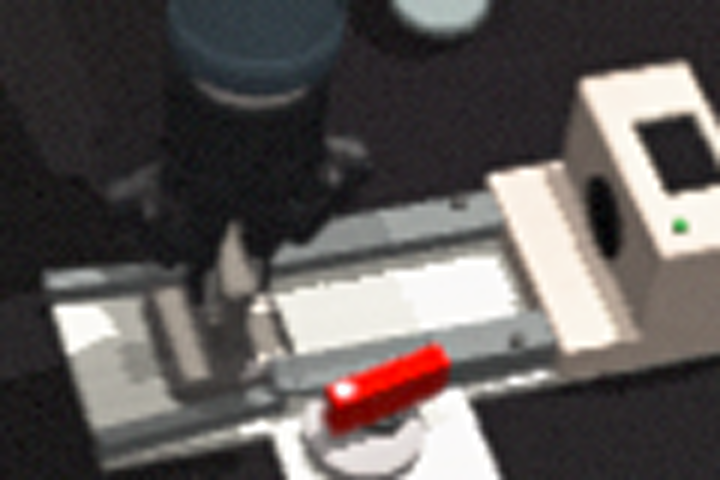

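The carrier's front edge has gone under both lip ends with little force. Sliding on.

Call:
step_arm:
  xyz:
    - [0.5,15,0]
    - [1,30,0]
    - [1.5,45,0]
    - [2,60,0]
    - [2.5,75,0]
    - [3,90,0]
    - [3.5,102,0]
    - [4,112,0]
    - [4,116,0]
    - [4,116,0]
  spin: [0,0,0,0,0,0,0,0,0,0]
  fingers: [0,0,0,0,0,0,0,0,0,0]

```text
time_s: 7.85
eef_pos: [0.5611, 0.2457, 0.0589]
eef_rot: [0.509, -0.491, 0.508, 0.491]
wrist_force: [3.9, 1.7, -3.0]
opening: 0.155
```

Call:
step_arm:
  xyz:
    - [0,3,0]
    - [0,6,0]
    - [0,9,0]
  spin: [0,0,0]
  fingers: [0,0,0]

```text
time_s: 8.15
eef_pos: [0.5613, 0.2529, 0.0589]
eef_rot: [0.509, -0.491, 0.509, 0.49]
wrist_force: [4.8, -2.6, -3.8]
opening: 0.154
```

Call:
step_arm:
  xyz:
    - [0,2,0]
    - [0,4,0]
    - [0,4,0]
  spin: [0,0,0]
  fingers: [0,0,0]

```text
time_s: 8.45
eef_pos: [0.5614, 0.2571, 0.0589]
eef_rot: [0.509, -0.491, 0.509, 0.49]
wrist_force: [4.3, -1.6, -3.1]
opening: 0.154
```

Call:
step_arm:
  xyz:
    - [0,2,0]
    - [0,3,0]
    - [0,3,0]
  spin: [0,0,0]
  fingers: [0,0,0]

```text
time_s: 8.75
eef_pos: [0.5615, 0.2581, 0.059]
eef_rot: [0.508, -0.492, 0.51, 0.49]
wrist_force: [3.4, -10.4, 0.0]
opening: 0.154
```

Run:
```python
from h import *
o=ctrl.get_obs(); print(o["eef_pos"],o["wrist_force"],o["torque"])
s=eyes.camera("scene")[:,:,::-1]; crop(s,320,150,430,230,7,"pics/s5.png")
```

```text
[0.5614962  0.25808337 0.05903803] [  3.38649948 -10.40703602   0.01416815] [-1.85969373 -0.88489577  0.2307634 ]
```

View pics/s5.png

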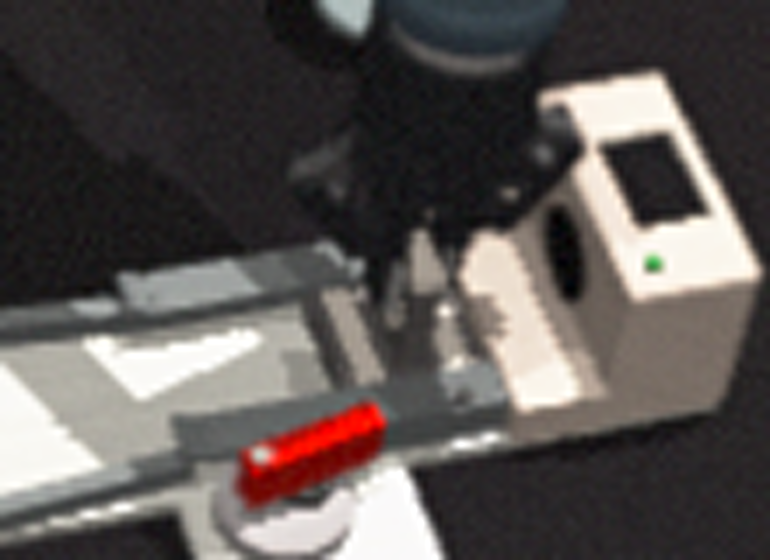

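Force −10 N at y=258: white sits against the detector's front face. I'll release, rise and go for blue.

Call:
step_arm:
  xyz:
    - [0,-1,0]
    - [0,-2,0]
    - [0,-2,0]
    - [0,-2,0]
    - [0,-2,20]
    - [0,-2,50]
    - [0,-2,90]
    - [0,-2,100]
  spin: [0,0,0,0,0,0,0,0]
  fingers: [0,50,50,50,50,50,50,50]

```text
time_s: 9.6
eef_pos: [0.5631, 0.2598, 0.1639]
eef_rot: [0.511, -0.492, 0.507, 0.49]
wrist_force: [1.6, 0.4, -0.3]
opening: 0.502
```

Run:
```python
from h import *
o=ctrl.get_obs(); print(o["eef_pos"],o["wrist_force"],o["torque"])
s=eyes.camera("scene")[:,:,::-1]; crop(s,320,150,430,230,7,"pics/s6.png")
```

```text
[0.56314447 0.25984012 0.16389727] [ 1.58979071  0.39386626 -0.31828661] [ 0.05382057 -0.02020899  0.00098823]
```

View pics/s6.png

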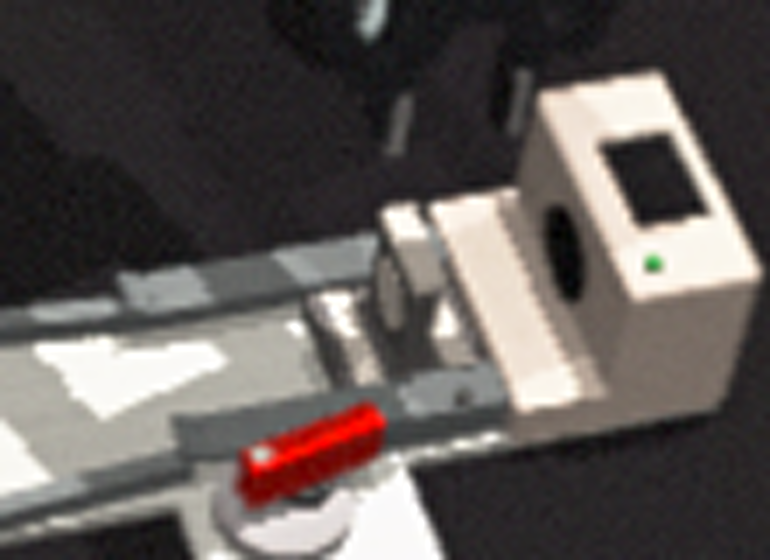

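White stands home, upright and with its base edge at the shelf (crop ~ (400,330)); it didn't move on release. Now to blue.

Call:
step_arm:
  xyz:
    - [-128,-386,-8]
    - [-128,-386,-8]
    - [-128,-386,-8]
    - [-128,-386,-8]
    - [-128,-386,-8]
    - [-128,-386,-8]
    - [-128,-386,-8]
    - [-128,-386,-8]
    - [-128,-386,-8]
    - [-128,-386,-8]
  spin: [0.12,0.12,0.12,0.12,0.12,0.12,0.12,0.12,0.12,0.12]
  fingers: [60,60,60,60,60,60,60,60,60,60]

```text
time_s: 10.65
eef_pos: [0.4319, -0.128, 0.1499]
eef_rot: [0.479, -0.519, 0.48, 0.52]
wrist_force: [0.2, -0.3, 0.6]
opening: 0.602
```

Call:
step_arm:
  xyz:
    - [0,0,0]
    - [0,0,-20]
    - [0,0,-45]
    - [0,0,-70]
    - [0,0,-70]
  spin: [0,0,0,0,0]
  fingers: [60,60,60,60,60]

```text
time_s: 11.15
eef_pos: [0.4308, -0.1239, 0.0777]
eef_rot: [0.477, -0.519, 0.478, 0.524]
wrist_force: [-1.4, -0.6, -0.1]
opening: 0.602
```

Run:
```python
from h import *
from scipy.spatial.transform import Rotation as R
o=ctrl.get_obs(); print(o["eef_pos"],R.from_quat(o["eef_rot"][[1,2,3,0]]).as_matrix().round(3)[:,2])
s=eyes.camera("scene")[:,:,::-1]; crop(s,170,120,310,230,5,"pics/s7.png")
```

```text
[ 0.43078018 -0.12387583  0.07765559] [-0.087  0.996  0.005]
```

View pics/s7.png

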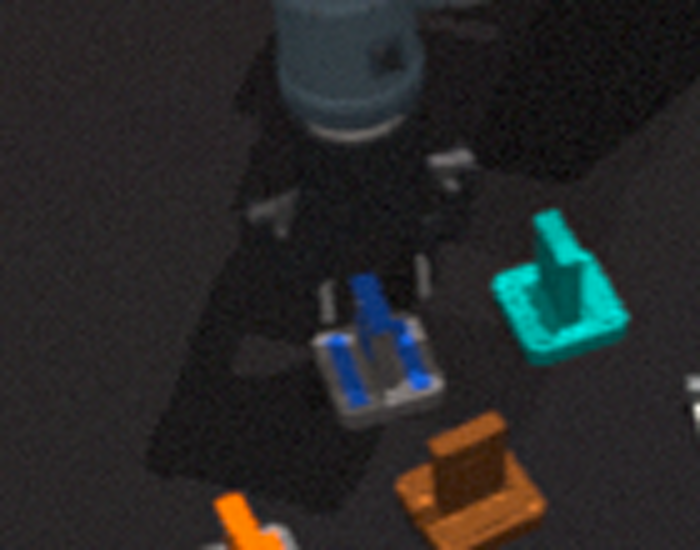

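The blue cap (crop 370,300) is between the pads, and the look-alikes are clear. Descend and grip.

Call:
step_arm:
  xyz:
    - [1,0,-15]
    - [1,0,-27]
    - [1,0,-31]
    - [1,0,-31]
    - [1,0,-31]
    - [1,0,-31]
    - [1,0,-31]
    - [1,0,-31]
    - [1,0,-31]
  spin: [0,0,0,0,0,0,0,0,0]
  fingers: [60,60,60,60,0,0,0,0,0]

```text
time_s: 12.1
eef_pos: [0.4344, -0.1275, 0.0504]
eef_rot: [-0.479, 0.521, -0.478, -0.52]
wrist_force: [-0.5, 1.5, 5.0]
opening: 0.155
```

Call:
step_arm:
  xyz:
    - [0,0,10]
    - [0,0,30]
    - [0,0,70]
    - [0,0,100]
    - [0,0,105]
  spin: [0,0,0,0,0]
  fingers: [0,0,0,0,0]

```text
time_s: 12.6
eef_pos: [0.4359, -0.1285, 0.1586]
eef_rot: [-0.479, 0.523, -0.478, -0.518]
wrist_force: [0.1, 0.2, -3.4]
opening: 0.155
```

Run:
```python
from h import *
o=ctrl.get_obs(); print(o["eef_pos"])
s=eyes.camera("scene")[:,:,::-1]; crop(s,170,100,310,230,5,"pics/s8.png")
```

```text
[ 0.43592188 -0.12852992  0.15861738]
```

View pics/s8.png

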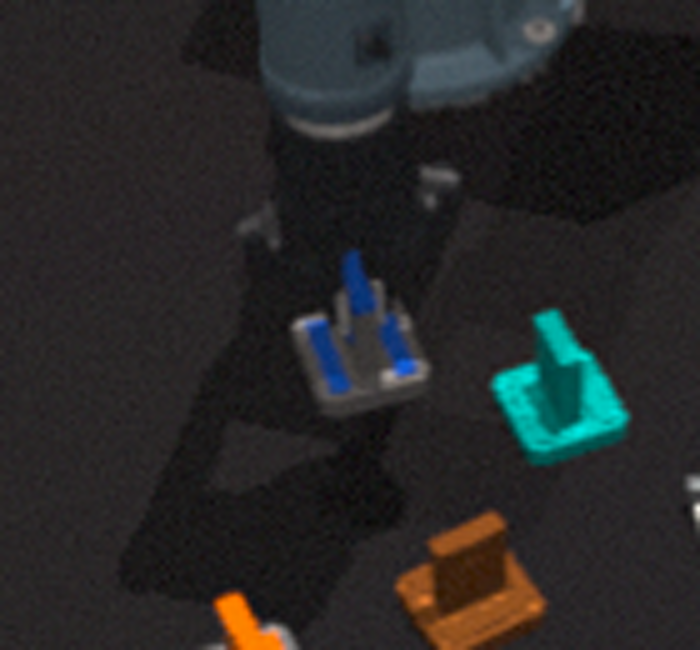

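Blue is held and lifted; the neighbours are unmoved. Carrying it to the entry.

Call:
step_arm:
  xyz:
    - [123,219,0]
    - [123,219,0]
    - [123,219,0]
    - [123,219,0]
    - [123,219,0]
    - [123,219,0]
    - [123,219,0]
    - [123,219,-20]
    - [123,219,-45]
    - [123,219,-65]
  spin: [-0.12,-0.12,-0.12,-0.12,-0.12,-0.12,-0.12,-0.12,-0.12,-0.12]
  fingers: [0,0,0,0,0,0,0,0,0,0]

```text
time_s: 13.65
eef_pos: [0.5549, 0.0902, 0.0873]
eef_rot: [0.508, -0.49, 0.51, 0.491]
wrist_force: [-0.2, -0.0, -3.0]
opening: 0.154
```

Call:
step_arm:
  xyz:
    - [0,0,-10]
    - [0,0,-20]
    - [0,0,-26]
    - [0,0,-28]
    - [0,0,-30]
    - [0,0,-31]
  spin: [0,0,0,0,0,0]
  fingers: [0,0,0,0,0,0]

```text
time_s: 14.25
eef_pos: [0.5574, 0.0917, 0.0593]
eef_rot: [0.509, -0.491, 0.509, 0.491]
wrist_force: [-0.7, -0.2, -2.9]
opening: 0.156
```

Run:
```python
from h import *
o=ctrl.get_obs(); print(o["eef_pos"],o["wrist_force"],o["torque"])
s=eyes.camera("scene")[:,:,::-1]; crop(s,300,150,420,230,6,"pics/s9.png")
```

```text
[0.55740403 0.09173707 0.05930881] [-0.65163988 -0.20309836 -2.89146107] [ 0.00440866 -0.00415306 -0.02918234]
```

View pics/s9.png

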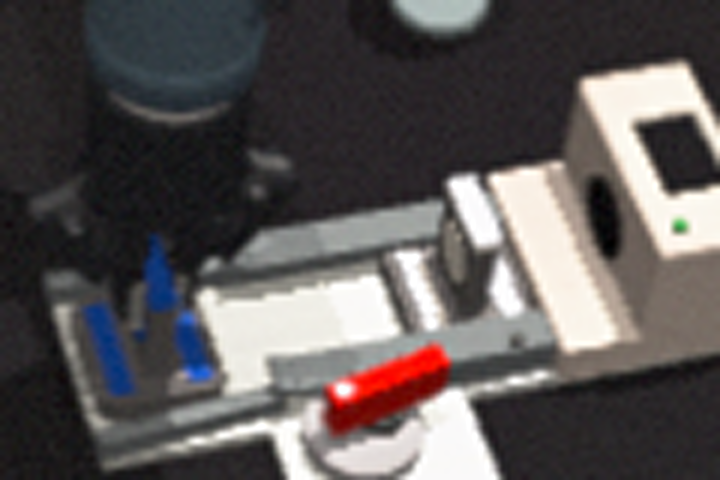

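Blue is just above the apron inside the flared guides; white is home. Sliding in.

Call:
step_arm:
  xyz:
    - [-0.5,4,-0.5]
    - [-0.5,12,-0.5]
    - [0,20,-0.5]
    - [0,28,-0.5]
    - [0,37,-0.5]
    - [0,37,-0.5]
  spin: [0,0,0,0,0,0]
  fingers: [0,0,0,0,0,0]

```text
time_s: 14.9
eef_pos: [0.5572, 0.1303, 0.0585]
eef_rot: [0.509, -0.491, 0.508, 0.491]
wrist_force: [1.5, 1.4, -1.4]
opening: 0.152
```

Call:
step_arm:
  xyz:
    - [0.5,15,0]
    - [1,30,0]
    - [1.5,45,0]
    - [2,54,0]
    - [2,58,0]
    - [2,58,0]
  spin: [0,0,0,0,0,0]
  fingers: [0,0,0,0,0,0]

```text
time_s: 15.5
eef_pos: [0.5592, 0.1879, 0.0585]
eef_rot: [0.509, -0.491, 0.508, 0.491]
wrist_force: [1.2, 2.6, 0.4]
opening: 0.155
```

Call:
step_arm:
  xyz:
    - [0,2,0]
    - [0,4,0]
    - [0,4,0]
  spin: [0,0,0]
  fingers: [0,0,0]

```text
time_s: 15.8
eef_pos: [0.5593, 0.1904, 0.0585]
eef_rot: [0.509, -0.491, 0.509, 0.491]
wrist_force: [1.7, -2.5, 1.4]
opening: 0.152
```

Call:
step_arm:
  xyz:
    - [0,2,0]
    - [0,3,0]
    - [0,3,0]
  spin: [0,0,0]
  fingers: [0,0,0]

```text
time_s: 16.1
eef_pos: [0.5593, 0.192, 0.0586]
eef_rot: [0.508, -0.492, 0.509, 0.49]
wrist_force: [0.1, -9.2, 3.9]
opening: 0.153
```

Run:
```python
from h import *
o=ctrl.get_obs(); print(o["eef_pos"],o["wrist_force"],o["torque"])
s=eyes.camera("scene")[:,:,::-1]; crop(s,320,150,430,230,7,"pics/s10.png")
```

```text
[0.55932352 0.19204023 0.05864285] [ 0.10610364 -9.23949344  3.9443961 ] [-1.59665064 -0.19317478  0.0699926 ]
```

View pics/s10.png

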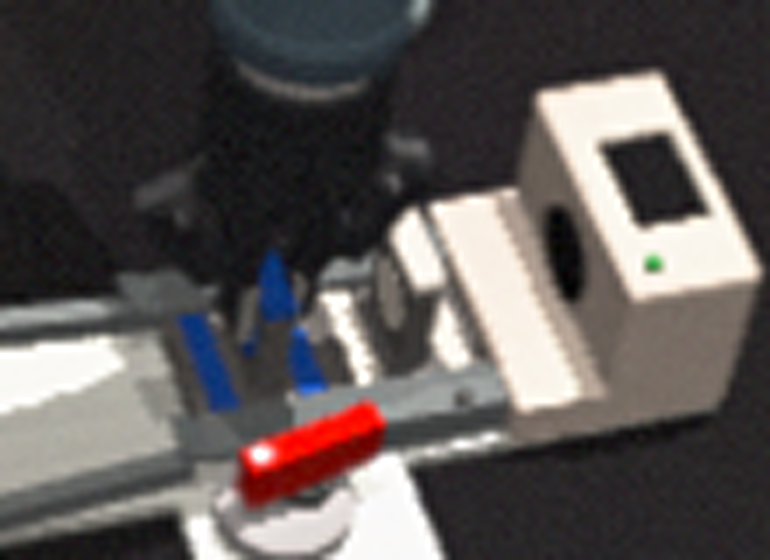

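Contact −9 N at y=192.0, exactly 66 mm behind white's 258.1, so blue touches white. Release with a small opening and rise.

Call:
step_arm:
  xyz:
    - [0,-1.5,0]
    - [0,-1.5,0]
    - [0,-1.5,0]
    - [0,-1.5,0]
    - [0,-1.5,20]
    - [0,-1.5,50]
    - [0,-1.5,90]
    - [0,-1.5,90]
  spin: [0,0,0,0,0,0,0,0]
  fingers: [0,45,45,45,45,45,45,45]

```text
time_s: 16.95
eef_pos: [0.5625, 0.1932, 0.1543]
eef_rot: [0.512, -0.493, 0.506, 0.489]
wrist_force: [1.4, 0.9, 0.6]
opening: 0.448
```

Run:
```python
from h import *
o=ctrl.get_obs(); print(o["eef_pos"],o["q"])
s=eyes.camera("scene")[:,:,::-1]; crop(s,320,150,430,230,7,"pics/s11.png")
```

```text
[0.5624601  0.19324538 0.15433654] [ 1.31330937e-01  3.08026270e-01  1.63944483e+00  4.38328859e-04
  1.18408733e+00 -1.40428523e+00]
```

View pics/s11.png

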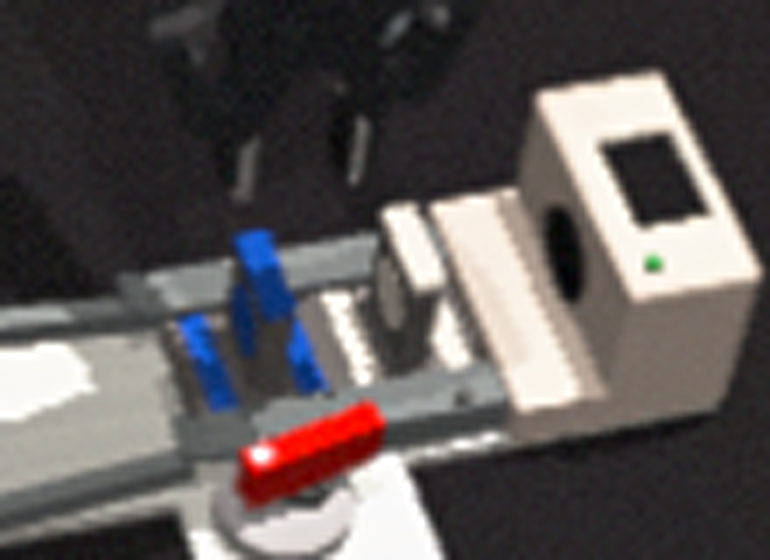

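Blue stands close behind white (bases adjoining), both discs facing along the rail, and the knob is still swung away. Now to the knob, with the jaws across the bar.

Call:
step_arm:
  xyz:
    - [20,-1,0]
    - [40,-2,0]
    - [60,-3,0]
    - [70,-4,0]
    - [70,-4,0]
    - [70,-4,0]
    - [70,-4,0]
    - [70,-4,0]
    - [70,-4,0]
    - [70,-4,0]
  spin: [-0.14,-0.28,-0.42,-0.56,-0.7,-0.84,-0.98,-1.12,-1.26,-1.36]
  fingers: [40,40,40,40,40,40,40,40,40,40]

```text
time_s: 18.0
eef_pos: [0.6278, 0.1884, 0.1463]
eef_rot: [0.703, -0.06, 0.706, 0.06]
wrist_force: [-0.8, -1.0, 0.5]
opening: 0.397
```

Call:
step_arm:
  xyz:
    - [0,0,0]
    - [0,0,-20]
    - [0,0,-40]
    - [0,0,-55]
    - [0,0,-55]
  spin: [0,0,0,0,0]
  fingers: [40,40,40,40,40]

```text
time_s: 18.5
eef_pos: [0.6265, 0.188, 0.0897]
eef_rot: [0.702, -0.062, 0.707, 0.062]
wrist_force: [0.0, -0.4, -0.0]
opening: 0.4
```

Run:
```python
from h import *
from scipy.spatial.transform import Rotation as R
o=ctrl.get_obs(); print(o["eef_pos"],o["q"],R.from_quat(o["eef_rot"][[1,2,3,0]]).as_matrix().round(3)[:,2])
s=eyes.camera("scene")[:,:,::-1]; crop(s,320,130,430,230,6,"pics/s12.png")
t=eyes.camera("top")[:,:,::-1]; crop(t,165,150,275,230,6,"pics/t12.png")
```

```text
[0.62647181 0.18803861 0.08966361] [ 1.10475191e-01  5.16633978e-01  1.49497653e+00  8.37594352e-05
  1.13616238e+00 -6.61986940e-02] [ 0.984  0.176 -0.006]
```

View pics/s12.png

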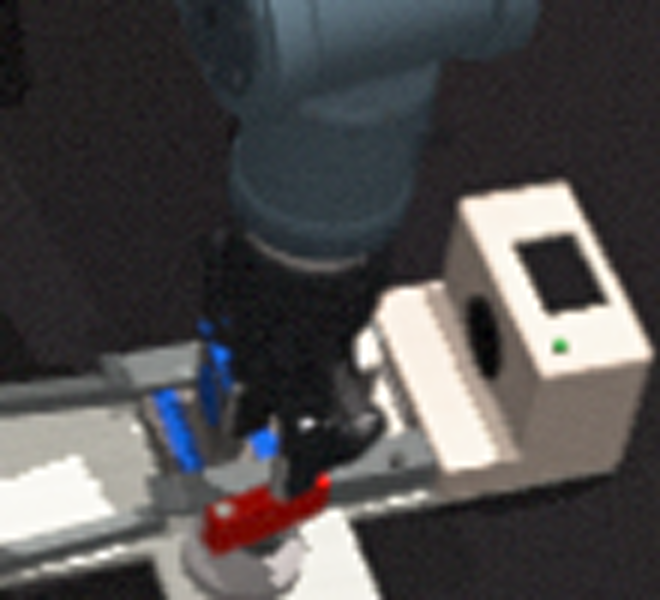

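View pics/t12.png

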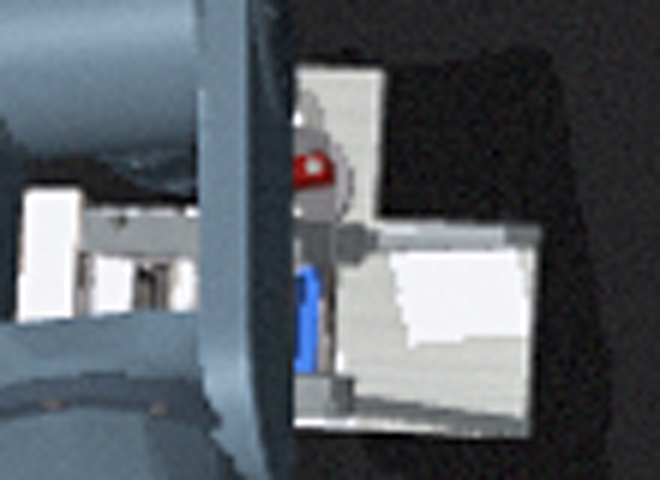

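The gripper stands over the red bar, one finger on each long side, clear of blue. I'll lower it and close.

Call:
step_arm:
  xyz:
    - [1,0,-20]
    - [1,0,-38]
    - [1,0,-46]
    - [1,0,-46]
    - [1,0,-46]
    - [1,0,-46]
    - [1,0,-46]
    - [1,0,-46]
  spin: [0,0,0,0,0,0,0,0]
  fingers: [40,40,40,40,0,0,0,0]

```text
time_s: 19.4
eef_pos: [0.6302, 0.1883, 0.0482]
eef_rot: [0.705, -0.062, 0.704, 0.062]
wrist_force: [-3.1, -0.3, 4.0]
opening: 0.148
```

Run:
```python
from h import *
o=ctrl.get_obs(); print(o["eef_pos"],o["wrist_force"],o["torque"],o["opening"])
s=eyes.camera("scene")[:,:,::-1]; crop(s,320,130,430,230,6,"pics/s13.png")
```

```text
[0.63015099 0.18827977 0.0481922 ] [-3.12660687 -0.26571103  4.02743048] [-0.10992635  0.43836447  0.00096028] 0.1475883464803196
```

View pics/s13.png

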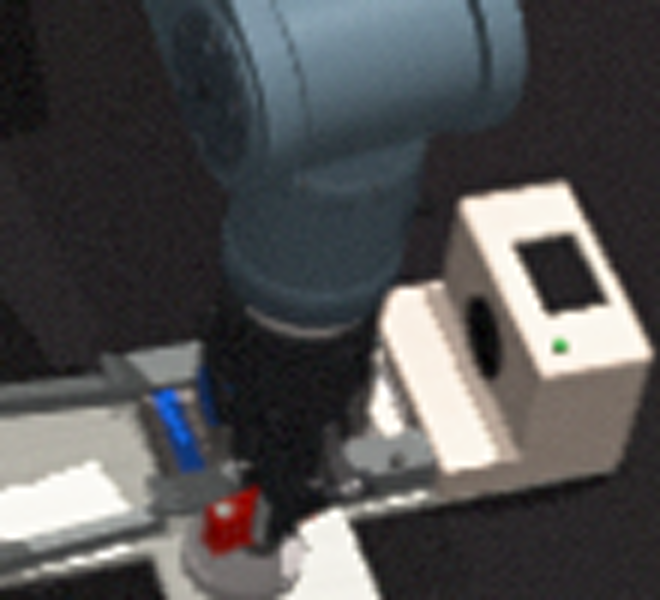

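The bar is gripped between the pads. Turning clockwise (negative spin) in stages, watching the moment.

Call:
step_arm:
  xyz:
    - [0,0,0]
    - [0,0,0]
    - [0,0,0]
    - [0,0,0]
    - [0,0,0]
    - [0,0,0]
  spin: [-0.12,-0.24,-0.36,-0.48,-0.6,-0.6]
  fingers: [0,0,0,0,0,0]

```text
time_s: 20.05
eef_pos: [0.6296, 0.1883, 0.0482]
eef_rot: [0.691, 0.15, 0.691, -0.15]
wrist_force: [-6.2, -1.5, 7.0]
opening: 0.145
```

```bash
cat > st.py <<'E'
from h import *
from scipy.spatial.transform import Rotation as R
o=ctrl.get_obs(); z=R.from_quat(o["eef_rot"][[1,2,3,0]]).as_matrix()[:,2]
print(o["eef_pos"].round(4),o["wrist_force"].round(2),o["torque"].round(3),"zang",np.arctan2(z[1],z[0]).round(3),o["opening"])
E
python3 st.py
```

```text
[0.6296 0.1883 0.0482] [-6.24 -1.54  7.02] [-0.182  0.888 -0.084] zang -0.428 0.14490528904892555
```

Call:
step_arm:
  xyz:
    - [-0.5,0,0]
    - [-1,0,0]
    - [-1,0,0]
    - [-1,0,0]
    - [-1,0,0]
  spin: [-0.1,-0.2,-0.3,-0.4,-0.4]
  fingers: [0,0,0,0,0]

```text
time_s: 20.55
eef_pos: [0.6292, 0.1885, 0.0482]
eef_rot: [0.648, 0.285, 0.647, -0.284]
wrist_force: [-3.1, -0.5, 5.5]
opening: 0.149
```

```bash
python3 st.py
```

```text
[0.6292 0.1885 0.0482] [-3.11 -0.46  5.52] [-0.029  0.517 -0.122] zang -0.828 0.14893004911189744
```

Call:
step_arm:
  xyz:
    - [0,0,0]
    - [0,0,0]
    - [0,0,0]
  spin: [-0.1,-0.2,-0.2]
  fingers: [0,0,0]

```text
time_s: 20.85
eef_pos: [0.6292, 0.1887, 0.0482]
eef_rot: [0.616, 0.347, 0.616, -0.347]
wrist_force: [-4.0, 0.5, 5.2]
opening: 0.146
```

```bash
python3 st.py
```

```text
[0.6292 0.1887 0.0482] [-3.97  0.52  5.18] [0.076 0.499 0.424] zang -1.025 0.1461088538044979
```

Call:
step_arm:
  xyz:
    - [0,0,0]
    - [0,0,0]
    - [0,0,0]
  spin: [-0.1,-0.2,-0.2]
  fingers: [0,0,0]

```text
time_s: 21.15
eef_pos: [0.6294, 0.1887, 0.0482]
eef_rot: [0.58, 0.406, 0.579, -0.405]
wrist_force: [-1.3, 0.3, 6.0]
opening: 0.148
```

```bash
python3 st.py
```

```text
[0.6294 0.1887 0.0482] [-1.32  0.32  6.02] [0.103 0.51  1.56 ] zang -1.221 0.1484957137524922
```

The moment rises to 1.56 N m: the lobe is bearing. A look before going on.

```bash
python3 - <<'E'
from h import *
s=eyes.camera("scene")[:,:,::-1]; crop(s,320,150,430,230,7,"pics/s14.png")
t=eyes.camera("top")[:,:,::-1]; crop(t,165,150,275,230,6,"pics/t14.png")
E
python3 st.py
```

```text
[0.6294 0.1887 0.0482] [-2.45  0.36  6.04] [0.146 0.482 1.288] zang -1.22 0.1466083855731567
```

View pics/s14.png

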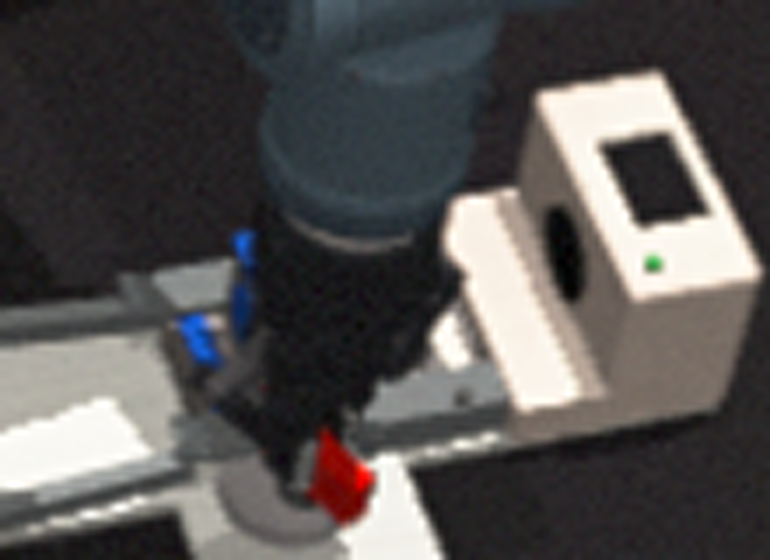

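View pics/t14.png

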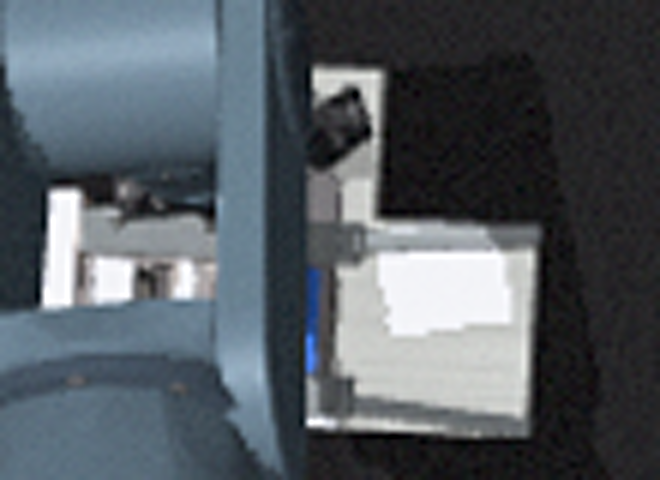

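The knob has turned about 1.4 rad with the dot end towards the blue carrier. Geometry gives a lobe about 22° short of dead-on, past the firm point, and the moment is 1.3–1.5 N m. I'll let go and rise straight up.

Call:
step_arm:
  xyz:
    - [0,0,0]
    - [0,0,0]
    - [0,0,0]
    - [0,0,20]
    - [0,0,60]
    - [0,0,100]
    - [0,0,150]
    - [-40,0,190]
    - [-80,0,190]
    - [-130,0,190]
  spin: [0,0,0,0,0,0,0,0,0,0]
  fingers: [40,40,40,40,40,40,40,40,40,40]

```text
time_s: 22.25
eef_pos: [0.4993, 0.188, 0.2394]
eef_rot: [0.58, 0.408, 0.577, -0.406]
wrist_force: [-0.2, 0.1, -0.1]
opening: 0.4
```

Call:
step_arm:
  xyz:
    - [-50,-50,30]
    - [-80,-100,30]
    - [-100,-150,30]
    - [-100,-200,30]
    - [-100,-250,30]
    - [-100,-300,30]
    - [-100,-350,30]
    - [-100,-350,30]
    - [-100,-350,30]
    - [-100,-350,30]
  spin: [0,0,0,0,0,0,0,0,0,0]
  fingers: [40,40,40,40,40,40,40,40,40,40]

```text
time_s: 23.25
eef_pos: [0.3986, -0.1622, 0.267]
eef_rot: [0.578, 0.407, 0.578, -0.407]
wrist_force: [-0.2, 0.0, 0.3]
opening: 0.399
```

```bash
python3 - <<'E'
from h import *
s=np.ascontiguousarray(eyes.camera("scene")[:,:,::-1]); crop(s,300,140,430,240,6,"pics/s15.png"); cv2.imwrite("pics/s15f.png",s)
t=np.ascontiguousarray(eyes.camera("top")[:,:,::-1]); crop(t,130,150,260,230,6,"pics/t15.png"); cv2.imwrite("pics/t15f.png",t)
x0,y0,x1,y1=185,165,235,198; hsv=cv2.cvtColor(t,cv2.COLOR_BGR2HSV)[y0:y1,x0:x1]
m=((hsv[...,1]>150)&((hsv[...,0]<8)|(hsv[...,0]>172))&(hsv[...,2]>90)); ys,xs=np.nonzero(m)
w=onz("top",np.c_[xs+x0,ys+y0],0.058)[:,:2]*1000; print(cv2.minAreaRect(w.astype(np.float32)))
E
python3 st.py
```

```text
((628.8115844726562, 185.00965881347656), (61.096954345703125, 13.567434310913086), 24.523536682128906)
[ 0.3988 -0.1609  0.2671] [-1.07  0.6   0.4 ] [ 0.038  0.005 -0.002] zang -1.224 0.3978044134014211
```

View pics/s15.png

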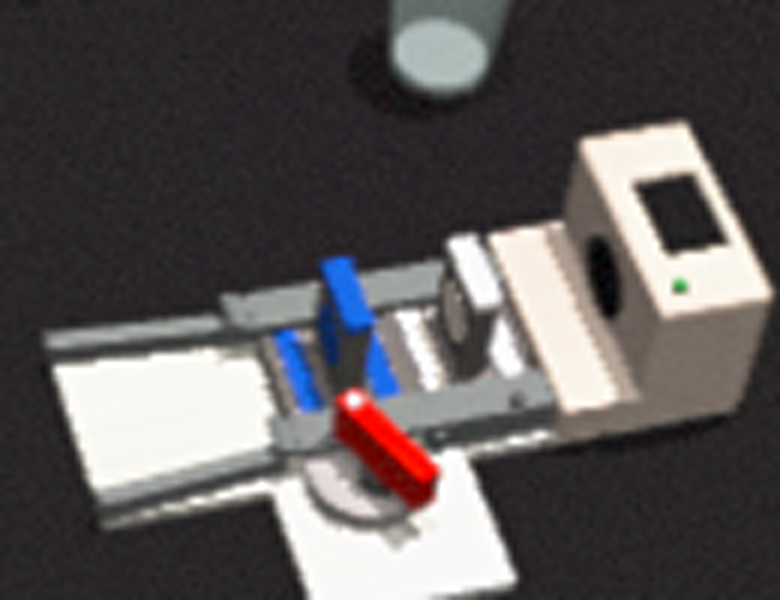

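View pics/t15.png

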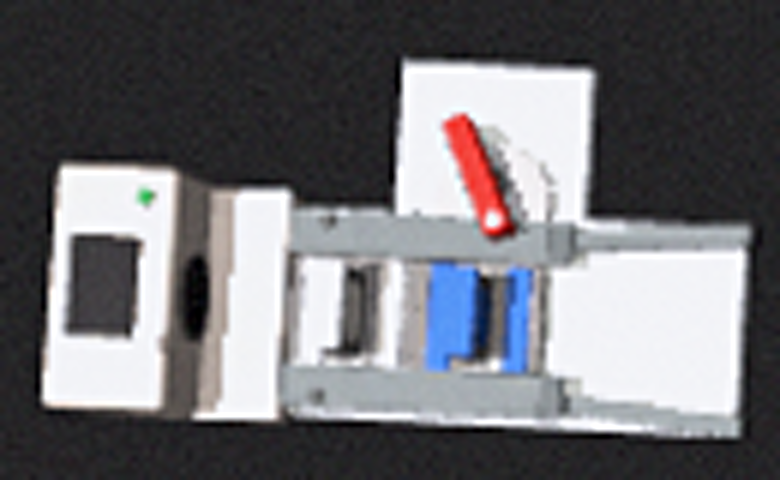

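View pics/t15f.png

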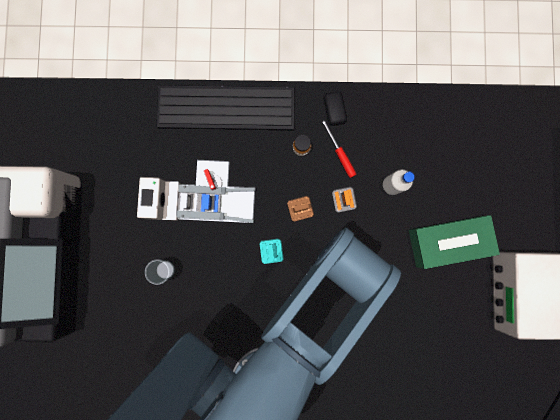

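Final views: white is against the shelf and blue close behind. Cap edges at top-crop columns 345 and 478 are 22.2 px apart, about 66 mm. The bar now lies at 24.5°, turned about 1.33 rad, which I estimate as cam ≈ 1.6. Orange (344,199), brown (300,208), turquoise (271,251), beaker (159,271), jar (302,146) and bottle (400,182) are where they stood. The arm is clear, so I'm handing in.

```bash
python3 -c "
from bench import hand_in
print(hand_in())"
```

```text
the job is handed in; nothing more can be done
None
```

The job is handed in, at about 23 s of the 72 s allowed. The white carrier is in against the detector, the blue one is touching it, and the knob is clamped and released.

**What I did**
- **White carrier:** I slid it in under the lips until it pushed back with 10 N at y = 258.1 mm.
- **Blue carrier:** I slid it in behind until it pushed back with 9 N at y = 192.0 mm. That is 66.1 mm behind the white one, against a 66 mm base.
- **Knob:** I turned it clockwise by 1.4 rad, then let go and moved the arm clear.

**Last checks**
- **Carriers:** In the final pictures both stand home with their discs along the rail, their caps about 66 mm apart.
- **Knob angle:** After release I measured 1.33 rad of turn, slightly less than commanded. From the bar's direction I estimate the cam at about 1.6 rad, in the firm range.
- **Left alone:** The orange carrier, beaker, bottle, jar and look-alikes appear where they were.

**What disagreed**
- **Moment:** The wrist moment while clamping was 1.3–1.56 N m, above the stated 0.3–0.8 N m. I left the knob there.
- **Position:** The carriers' home positions read about 3 mm further along y than the camera predicted. I relied on the contact forces instead.

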